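# Load the test cradles with transformers by size

## Robot

A 6-joint arm with a two-finger parallel gripper is mounted at the origin on a cart in front of the work surface, level with it; the furniture and walls round the work are solid. World frame = base frame: x ahead of the robot, y to its left, z up, the work surface at z = 0. Lengths are in m, angles in rad, forces in N, time in s.
With the tool pointing down it reaches from about 0.375 to 0.9 m from the base axis. Payload 3.1 kg.
Tool frame: the origin (TCP) lies on the centre line of the jaws, within the pads' length; the fingertips stand 11 mm ahead of it and the grasp point (between the pads) lies 8 mm behind it; x points along the fingers, y is the direction in which the jaws open and shut, and the axes are right-handed (so a half turn about x gives the same grasp; the last joint's range is limited). The gripper opens to 87 mm and grips with 3 to 60 N. Pads are 19 mm wide; open, the fingers measure 117 mm over their backs; the gripper's body (75 mm by 190 mm) begins 51 mm behind the grasp point.
Start: joints at [-1.472, 0.527, 1.433, -0, 1.181, -0.178], TCP at [0.171, -0.601, 0.234] pointing down, gripper open.
Joint ranges: [-3.08, 3.08], [-0.75, 2.2], [0.22, 2.44], [-1.43, 4.57], [0, 2.65], [-2.85, 2.85]. Speed limits (rad/s): [2.79, 2.79, 3.14, 3.14, 3.14, 3.14].

## Interface

Orientations are given as a unit quaternion [x, y, z, w].
In Python, from rig import robot, camera, camera_info gives the robot as it stands.
- The arm moves only by the shell command python3 -m inch 'ROWS' [FORCE]. ROWS is JSON, a list that holds one entry, the list of rows, each a list of 5 numbers: the shift along the tool's x, y, z in cm, then the turn about the tool's x in rad, then the opening, from 0 (shut) to 1 (fully open). A call has 1 to 8 rows; each row shifts and turns the pose as measured when the row begins, along the tool's axes as they then stand; what a row does not reach is not made up. A row lasts 1/12 s, in which the tool goes at most 41.7 mm and 7.16 degrees, less where a joint would pass 70% of its speed; a pose out of reach is approached as far as the arm can. A call with a gripper value outside its range is refused whole. The fingers move at their own pace and stop on an object; FORCE is the grip in N (left out, the last holds). Time passes only in rows, so rows that do not move let the fingers close. It gives the time, the measured TCP pose, the force and the opening at its end, in the units of the state.
- robot.get_obs(): the state, without advancing time (a new reading comes with each control period).
- camera(name): name is "side" or "top" or "wrist"; returns the picture (384x512x3 uint8, red, green, blue); there is no depth.
- camera_info(name): a dict with "camera_matrix" (3x3 intrinsics, pixels), "dist" ([k1, k2, p1, p2, k3] as OpenCV has them; the pictures are not rectified), "rvec" (rotation vector, rad) and "tvec" (3), from world to camera coordinates, as OpenCV has them. Camera axes: x right, y down, z forward; pixel columns grow to the right and rows downward; lengths in m; the calibration is good to about 2 mm. A picture is of the moment at which its call begins: read the wrist's pose just before it. camera_info takes no time and is no camera call; for the wrist camera it gives the pose at the moment of the call.
- robot.hand_in(): hands the job in, once; it reports no verdict.
The state is a dict: "time": time; "q": joint angles; "joint_velocities": joint speeds; "joint_torque": joint torques, N m; "position": TCP position; "tool_rot": TCP orientation; "ft_force": force on the tool from outside, world axes, zero at the start; "moment": the same for the moment, N m; "grip_width": finger opening in m.
Only numpy, scipy, OpenCV 4.12 (cv2) and the standard library are available. Lean on these libraries where they do the work, as an engineer would, in place of code of your own. Each camera call takes 0.05 s, during which the arm holds its last target. There are 200 camera calls.

## Task

Pick the three finished, yellow-taped transformers out of the parts lying at the front of the bench and set each one upright in the test cradle of its own size: the longest transformer in the longest cradle, the middle one in the middle cradle, the shortest in the shortest. Each must stand flat on the cradle's bed, centred and lying along it between the two end cheeks (either way round). Leave the two bare bobbins, the loose E-core and everything on the white foam board alone.

Things in the scene. Friction and masses are not known exactly. Their poses are not given: they have to be found in the camera images.
- transformer_l_centre (a point): centre, half-way up (18.5 mm over its underside), of the large transformer: black bobbin and core wrapped in yellow tape with copper windings, 35 x 81 x 38 mm (x, y, z) over all with its pins; its solid body is 32 x 68 x 37 mm. Loose, stands upright on the worktop with z up. Its y axis runs along its length; take it by the two long sides, across its x axis.
- transformer_m_centre (a point): centre, half-way up (14 mm over its underside), of the medium transformer: black bobbin and core wrapped in yellow tape with copper windings, 29 x 65 x 29 mm (x, y, z) over all with its pins; its solid body is 24 x 52 x 28 mm. Loose, stands upright on the worktop with z up. Its y axis runs along its length; take it by the two long sides, across its x axis.
- transformer_s_centre (a point): centre, half-way up (14 mm over its underside), of the small transformer: black bobbin and core wrapped in yellow tape with copper windings, 31 x 43 x 29 mm (x, y, z) over all with its pins; its solid body is 28 x 30 x 28 mm. Loose, stands upright on the worktop with z up. Its y axis runs along its length; take it by the two long sides, across its x axis.
- cradle_l_bed (a point): centre of the bed's top face (6 mm above the worktop) of the longest of the three test cradles, which belongs to the large transformer: a fixed flat grey metal bed, 56 mm wide (x) and 113 mm long (y), with an upright black cheek, 6 mm thick and 12 mm high over the bed, across each end of its length; 101 mm clear between the cheeks. Its two long sides are open, without walls. Its y axis runs along its length, z up.
- cradle_m_bed (a point): centre of the bed's top face (6 mm above the worktop) of the middle of the three test cradles, which belongs to the medium transformer: a fixed flat grey metal bed, 56 mm wide (x) and 97 mm long (y), with an upright black cheek, 6 mm thick and 12 mm high over the bed, across each end of its length; 85 mm clear between the cheeks. Its two long sides are open, without walls. Its y axis runs along its length, z up.
- cradle_s_bed (a point): centre of the bed's top face (6 mm above the worktop) of the shortest of the three test cradles, which belongs to the small transformer: a fixed flat grey metal bed, 56 mm wide (x) and 75 mm long (y), with an upright black cheek, 6 mm thick and 12 mm high over the bed, across each end of its length; 63 mm clear between the cheeks. Its two long sides are open, without walls. Its y axis runs along its length, z up.
- bobbin_a_centre (a point): centre, half-way up, of a bare black coil bobbin with a copper winding, upright, 22 x 27 x 32 mm; loose, to be left alone
- bobbin_b_centre (a point): centre, half-way up, of an empty cream-coloured coil bobbin, upright, 22 x 27 x 32 mm; loose, to be left alone
- e_core_a_centre (a point): centre, half-way up, of a bare black E-shaped ferrite core, 21 x 42 x 15 mm; loose, to be left alone
Not all that is in view belongs to the job. What is shaped like the part that bears transformer_l_centre but green or purple is not meant.

How it is judged:
At the end, for the whole second after the job is handed in: Each transformer upright (0.1 rad) and flat (3 mm) on the bed of the cradle of its own size, its centre within 12 mm of the bed's centre seen from above, its length within 0.2 rad of the cradle's, either way round, released and at rest; bobbins and E-core within 15 mm of where they began (horizontal distance between transformer_l_centre and cradle_l_bed below 0.012 m and angle between the y axis of transformer_l_centre and the y axis of cradle_l_bed, either way round below 0.2 rad and angle between each of transformer_l_centre, transformer_m_centre, transformer_s_centre's own z axis and vertical below 0.1 rad and z of transformer_l_centre in the frame of cradle_l_bed between 0.0155 and 0.0215 m and linear speed of each of transformer_l, transformer_m, transformer_s below 0.02 m/s and horizontal distance between transformer_m_centre and cradle_m_bed below 0.012 m and angle between the y axis of transformer_m_centre and the y axis of cradle_m_bed, either way round below 0.2 rad and z of transformer_m_centre in the frame of cradle_m_bed between 0.011 and 0.017 m and horizontal distance between transformer_s_centre and cradle_s_bed below 0.012 m and angle between the y axis of transformer_s_centre and the y axis of cradle_s_bed, either way round below 0.2 rad and z of transformer_s_centre in the frame of cradle_s_bed between 0.011 and 0.017 m and distance of each of bobbin_a_centre, bobbin_b_centre, e_core_a_centre from where it was at the start of the episode below 0.015 m); the robot touches nothing.
It fails at once if a bobbin or the E-core is pushed or carried off by more than 15 mm (distance of any of bobbin_a_centre, bobbin_b_centre, e_core_a_centre from where it was at the start of the episode above 0.015 m).
It also fails if it takes over 86 s, if anything falls off the work surface, if the arm or the gripper's body presses on something with over 40 N, if the wrist force passes 120 N, or if a joint passes its speed limit or range.

## Working session

There is one attempt and no reset: what is moved stays moved. The work goes in short steps, Python scripts to look and compute and a shell command to move; the robot and the scene stay as the last step left them, time stands still between calls to the robot, and variables do not carry over. Pictures are saved under pics/ and viewed, about 12 in all and at most 16, crops included, and the job is handed in when it is done.

```bash
ls; mkdir -p pics; python3 - <<'E'
from rig import robot,camera,camera_info
import cv2,numpy as np
o=robot.get_obs()
for k in o: print(k,np.round(o[k],4))
for n in("top","side","wrist"):
    im=camera(n); cv2.imwrite(f"pics/{n}0.png",im[:,:,::-1]); i=camera_info(n); print(n,{k:np.round(v,4).tolist() for k,v in i.items()})
E
```

```text
pics
time 0.0
q [-1.4715  0.5285  1.4339  0.      1.1814 -0.1785]
joint_velocities [-0.0007 -0.0011  0.0011 -0.0026 -0.0005 -0.0029]
joint_torque [-8.00000e-04 -4.40043e+01 -1.76596e+01  6.33000e-02  5.82000e-02
 -2.00000e-04]
position [ 0.1713 -0.6003  0.2326]
tool_rot [ 0.7003  0.0987 -0.7003  0.0971]
ft_force [ 0.4127 -0.0794 -0.1077]
moment [ 0.0127 -0.011  -0.0644]
grip_width 0.087
top {'camera_matrix': [[406.2673, 0.0, 253.657], [0.0, 406.2673, 189.303], [0.0, 0.0, 1.0]], 'dist': [-0.1271, 0.0, 0.0, 0.0, 0.0], 'rvec': [2.1393, -2.1564, 0.1379], 'tvec': [0.1552, 0.5329, 0.9307]}
side {'camera_matrix': [[378.9503, 0.0, 259.3131], [0.0, 378.9503, 189.3908], [0.0, 0.0, 1.0]], 'dist': [0.024, 0.0, 0.0, 0.0, 0.0], 'rvec': [0.5797, -2.3523, 1.5817], 'tvec': [0.5194, 0.0991, 0.7714]}
wrist {'camera_matrix': [[326.0069, 0.0, 253.0742], [0.0, 326.0069, 194.6839], [0.0, 0.0, 1.0]], 'dist': [-0.0057, 0.0, 0.0, 0.0, 0.0], 'rvec': [-2.3282, 1.7564, 0.2413], 'tvec': [-0.6245, -0.0323, 0.3899]}
```

View pics/top0.png

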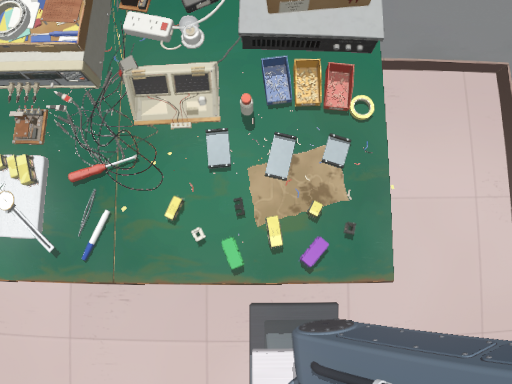

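View pics/side0.png

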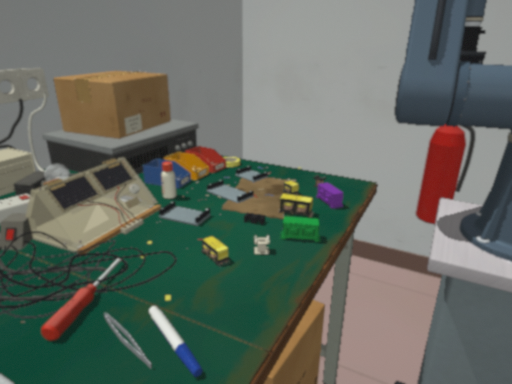

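Top view candidates: yellow parts at (174,208), (274,232) and (316,209). Lookalikes are green (232,253), purple (315,251), the yellow ones on the foam (15,168) and the ring (362,107). Cradles are at (218,148), (281,156) and (336,150). Next I measure them and check with a close crop.

```bash
cat > h.py <<'E'
import cv2,numpy as np
from rig import robot,camera,camera_info
def ray(info,px,z):
    K=np.array(info["camera_matrix"]);R=cv2.Rodrigues(np.array(info["rvec"],float))[0];t=np.array(info["tvec"],float).ravel()
    u=cv2.undistortPoints(np.array(px,float).reshape(-1,1,2),K,np.array(info["dist"],float)).reshape(-1,2)
    d=np.c_[u,np.ones(len(u))]@R; c=-R.T@t
    return (c+d*((z-c[2])/d[:,2])[:,None])[:,:2]
def rect(info,cnt,z):
    (c,(w,h),a)=cv2.minAreaRect((ray(info,cnt.reshape(-1,2),z)*1000).astype(np.float32))
    if w>h: w,h,a=h,w,a+90   # long side h at angle a+90
    return np.round(c,1),round(w,1),round(h,1),round((a+90+90)%180-90,1)  # long-axis angle deg from world x
def blobs(m,amin=60):
    cs,_=cv2.findContours(m.astype(np.uint8),cv2.RETR_EXTERNAL,cv2.CHAIN_APPROX_NONE)
    return [c for c in cs if cv2.contourArea(c)>amin]
E
python3 - <<'E'
from h import *
im=cv2.imread("pics/top0.png"); i=camera_info("top"); hsv=cv2.cvtColor(im,cv2.COLOR_BGR2HSV)
H,S,V=cv2.split(hsv); roi=np.zeros(H.shape,bool); roi[120:280,120:385]=1
print("yellow")
for c in blobs(roi&(H>20)&(H<35)&(S>110)&(V>120),40):
    print(c.reshape(-1,2).mean(0).round(), [rect(i,c,z) for z in(.028,.037)])
print("grey")
for c in blobs(roi&(S<70)&(V>110)): print(c.reshape(-1,2).mean(0).round(), rect(i,c,.006))
print("dark")
for c in blobs(roi&(V<50),8): print(c.reshape(-1,2).mean(0).round(), rect(i,c,.018))
cv2.imwrite("pics/crop0.png",cv2.resize(im[120:275,155:365],None,fx=3.8,fy=3.8,interpolation=cv2.INTER_CUBIC))
E
```

```text
yellow
grey
[364. 277.] (array([ 321.3, -113.4]), 11.9, 101.5, -88.4)
[132. 278.] (array([326.5, 447.9]), 12.1, 62.6, -89.4)
[222. 277.] (array([324.7, 228.2]), 15.9, 152.4, 84.2)
[198. 234.] (array([430.7, 287.9]), 28.5, 30.6, 26.3)
[335. 150.] (array([634.2, -50.7]), 64.8, 65.7, 71.9)
[275. 159.] (array([622.1,  97.1]), 98.9, 116.7, -26.3)
[218. 149.] (array([641.7, 236.6]), 62.9, 87.0, 4.9)
[182. 125.] (array([704.1, 331.5]), 17.8, 71.6, -87.5)
dark
```

View pics/crop0.png

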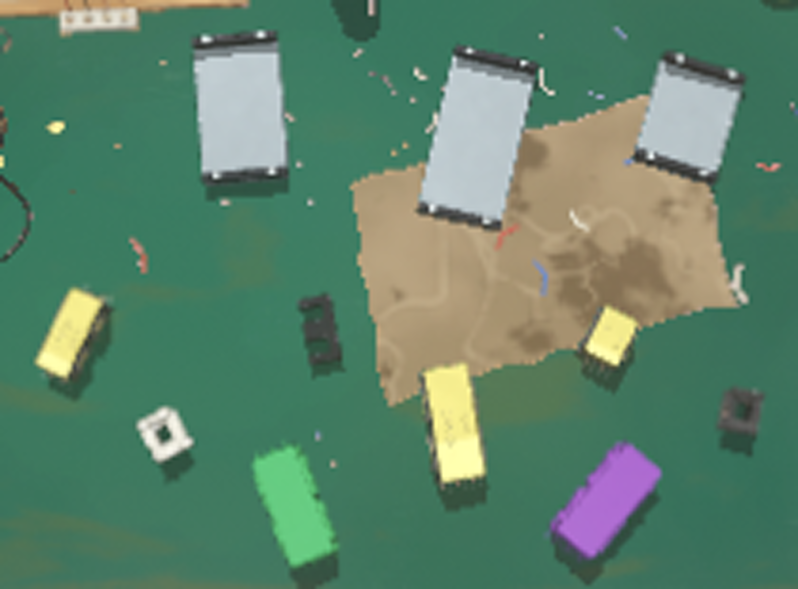

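The crop confirms the parts. Yellow tops: M at crop (72,335), L at (455,423), S at (610,337). Cradles: M at (240,110), L at (478,137), S at (690,117). The E-core is at (320,333) and the bobbins at (165,434) and (741,411). I'll fix the masks.

```bash
python3 - <<'E'
from h import *
im=cv2.imread("pics/top0.png"); i=camera_info("top"); hsv=cv2.cvtColor(im,cv2.COLOR_BGR2HSV)
for p in[(174,208),(274,232),(316,209),(218,148),(281,156),(336,150),(300,165),(238,208),(350,228)]: print(p,hsv[p[1],p[0]],end=' ')
H,S,V=[x.astype(int) for x in cv2.split(hsv)]; roi=np.zeros(H.shape,bool); roi[120:275,155:365]=1
print("\nyellow")
for c in blobs(roi&(H>20)&(H<36)&(S>90)&(V>170),20):
    print(c.reshape(-1,2).mean(0).round(), [rect(i,c,z) for z in(.028,.037)])
print("grey")
for c in blobs(roi&(H>85)&(H<125)&(S<70)&(V>140)): print(c.reshape(-1,2).mean(0).round(), rect(i,c,.006))
cr=lambda pts:(np.array(pts)+.5)/3.8-.5+[155,120]
print("by hand")
for n,bed in dict(M=[(195,55),(278,47),(287,170),(202,178)],L=[(455,68),(536,80),(502,218),(421,205)],S=[(664,72),(742,87),(714,172),(640,152)]).items():
    print(n,rect(i,cr(bed),.006))
print("obst",[ray(i,cr([p]),z).round(3) for p,z in(((320,333),.015),((165,434),.032),((741,411),.032),((295,505),.037),((606,500),.037))])
E
```

```text
(174, 208) [ 28 108 238] (274, 232) [ 28 105 243] (316, 209) [ 27 107 248] (218, 148) [ 98  22 208] (281, 156) [ 96  19 205] (336, 150) [ 98  21 199] (300, 165) [ 18  79 171] (238, 208) [66 18 69] (350, 228) [73 76 70] 
yellow
[273. 226.] [(array([448.1, 104.8]), 27.7, 47.7, 7.6), (array([447.7, 105.1]), 27.4, 47.2, 7.6)]
[316. 207.] [(array([491.7,   1.8]), 21.4, 25.0, -27.8), (array([490.9,   3.1]), 21.2, 24.8, -27.8)]
[173. 206.] [(array([498.1, 344.3]), 21.4, 43.9, -24.1), (array([497.2, 342.5]), 21.2, 43.5, -24.1)]
grey
[335. 151.] (array([633. , -54.3]), 56.6, 64.8, -18.1)
[280. 157.] (array([618.9,  85.6]), 55.5, 102.6, -14.5)
[218. 150.] (array([639. , 240.2]), 55.8, 81.4, 3.9)
by hand
M (array([640.4, 239.9]), 55.8, 83.9, 4.2)
L (array([618.8,  83.4]), 53.7, 99.5, -14.4)
S (array([633.2, -57. ]), 52.3, 63.2, -18.3)
obst [array([[0.493, 0.187]]), array([[0.429, 0.284]]), array([[ 0.44 , -0.077]]), array([[0.385, 0.202]]), array([[0.386, 0.01 ]])]
```

```bash
cat >> h.py <<'E'
from scipy.spatial.transform import Rotation as Ro
def plan(x,y,z,long_deg):
    """tool-frame shift (cm, before turning) and turn about tool x (rad) so the jaws close across long axis"""
    o=robot.get_obs(); R=Ro.from_quat(o["tool_rot"]).as_matrix(); p=np.array(o["position"])
    d=R.T@(np.array([x,y,z])-p)*100
    jy=np.degrees(np.arctan2(R[1,1],R[0,1]))
    dw=(long_deg+90-jy+90)%180-90          # world yaw change
    turn=np.radians(dw)*np.sign(R[2,0])      # tool x points down -> negative
    print("t",round(o["time"],2),"pos",p.round(4),"z-dir",R[:,0].round(3),"jaw",round(jy,1),"| shift cm",d.round(2),"turn",round(turn,3),"q6",round(o["q"][5],2),"F",np.round(o["ft_force"],1),"grip",round(o["grip_width"],4))
    dt=[np.cos(turn),np.sin(turn)]; print("   after-turn shift yz", np.round([d[1]*dt[0]+d[2]*dt[1],-d[1]*dt[1]+d[2]*dt[0]],2))
E
python3 - <<'E'
from h import *
im=cv2.imread("pics/top0.png"); i=camera_info("top"); hsv=cv2.cvtColor(im,cv2.COLOR_BGR2HSV)
H,S,V=[x.astype(int) for x in cv2.split(hsv)]; roi=np.zeros(H.shape,bool); roi[120:275,155:365]=1
for c in blobs(roi&(H>20)&(H<36)&(S>70)&(V>150),20): print([rect(i,c,z) for z in(.028,.037)])
w=camera_info("wrist"); R=cv2.Rodrigues(np.array(w["rvec"],float))[0]; t=np.array(w["tvec"]).ravel()
print("cam",(-R.T@t).round(3), R[2].round(2))
plan(.44,0.0,.22,-28)
E
```

```text
[(array([437.2, 102.9]), 30.9, 73.3, 10.7), (array([436.8, 103.2]), 30.6, 72.7, 10.7)]
[(array([488.9,   2.1]), 25.7, 32.5, -27.8), (array([488.1,   3.4]), 25.4, 32.2, -27.8)]
[(array([493.9, 346.4]), 22.8, 54.7, -24.7), (array([493.1, 344.6]), 22.6, 54.2, -24.7)]
cam [ 0.242 -0.581  0.383] [-0.26 -0.07 -0.96]
t 0.15 pos [ 0.1713 -0.6005  0.2328] z-dir [-0.     0.002 -1.   ] jaw -74.1 | shift cm [  1.38 -50.38 -42.3 ] turn 0.766 q6 -0.18 F [ 0.2 -0.2 -0.2] grip 0.0866
   after-turn shift yz [-65.63   4.47]
```

```bash
python3 -m inch '[[[0,-3.1,-2.6,0,1],[0,-3.1,-2.6,0,1],[0,-3.1,-2.6,0,1],[0,-3.1,-2.6,0,1],[0,-3.1,-2.6,0,1],[0,-3.1,-2.6,0,1],[0,-3.1,-2.6,0,1],[0,-3.1,-2.6,0,1]]]' 25; python3 -c "
from h import *
plan(.44,0,.22,-28)"
```

```text
time: 0.82
position: [0.3033, -0.3049, 0.2285]
tool_rot: [-0.701, -0.091, 0.701, -0.094]
ft_force: [0.3, -0.5, 0.8]
grip_width: 0.0869
t 0.82 pos [ 0.3033 -0.3049  0.2285] z-dir [-0.001 -0.005 -1.   ] jaw -74.9 | shift cm [  0.7  -25.88 -21.14] turn 0.752 q6 0.26 F [ 0.3 -0.5  0.8] grip 0.0869
   after-turn shift yz [-33.34   2.25]
```

```bash
python3 -m inch '[[[0,-3.2,-2.6,0,1],[0,-3.2,-2.6,0,1],[0,-3.2,-2.6,0,1],[0,-3.2,-2.6,0,1],[0,-3.2,-2.6,0,1],[0,-3.2,-2.6,0,1],[0,-3.2,-2.6,0,1],[0,-3.2,-2.6,0,1]]]' >/dev/null;  python3 -m inch '[[[0,0,0,0.12,1],[0,0,0,0.12,1],[0,0,0,0.12,1],[0,0,0,0.12,1],[0,0,0,0.12,1],[0,0,0,0.12,1],[0,0,0,0,1]]]'>/dev/null; python3 - <<'E'
from h import *
plan(.44,0,.22,-28); im=camera("wrist"); cv2.imwrite("pics/w1.png",im[:,:,::-1])
E
```

```text
t 2.07 pos [0.4374 0.0136 0.2269] z-dir [ 0.001 -0.002 -1.   ] jaw -117.2 | shift cm [ 0.7   1.09 -0.85] turn 0.014 q6 1.82 F [-0.9 -0.2 -0.3] grip 0.0869
   after-turn shift yz [ 1.08 -0.86]
```

View pics/w1.png

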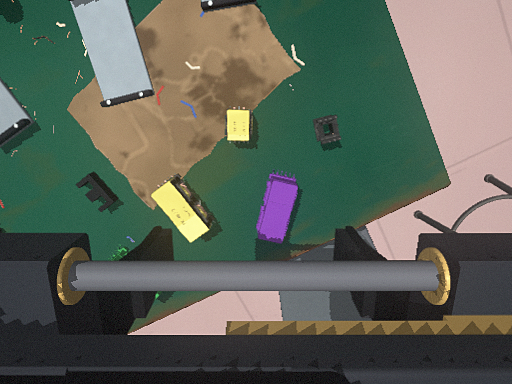

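The wrist picture shows S at (238,125) with its pins on the top and bottom ends, so the long axis is image-vertical as measured. L is at (183,208), and the purple decoy is at (277,207). Next I measure S and L from here.

```bash
cat >> h.py <<'E'
def yellow(zs=(.028,.037),bot=240,save=None):
    i=camera_info("wrist"); im=cv2.cvtColor(camera("wrist"),cv2.COLOR_RGB2BGR)
    if save: cv2.imwrite(save,im)
    H,S,V=[x.astype(int) for x in cv2.split(cv2.cvtColor(im,cv2.COLOR_BGR2HSV))]
    m=(H>20)&(H<36)&(S>70)&(V>150); m[bot:]=0
    for c in blobs(m,150): print(c.reshape(-1,2).mean(0).round(),[rect(i,c,z) for z in zs])
E
python3 - <<'E'
from h import *
yellow()
plan(.489,.0025,.05,-27.8)
E
```

```text
[179. 211.] [(array([436.4, 106.9]), 28.2, 71.5, 8.6), (array([438.1, 103.6]), 27.5, 69.7, 8.6)]
[238. 125.] [(array([491.7,   3.2]), 23.1, 32.1, -28.1), (array([491.9,   2.6]), 22.5, 31.3, -28.1)]
t 2.17 pos [0.4375 0.0134 0.227 ] z-dir [ 0.001 -0.002 -1.   ] jaw -116.9 | shift cm [17.71 -1.38 -5.05] turn 0.016 q6 1.82 F [-0.   0.3  0.2] grip 0.087
   after-turn shift yz [-1.46 -5.03]
```

```bash
python3 -m inch '[[[0,-0.7,-2.6,0.016,1],[0,-0.7,-2.6,0,1],[3.4,0,0,0,1],[3.4,0,0,0,1],[3.4,0,0,0,1],[3.4,0,0,0,1],[3.2,0,0,0,1],[0,0,0,0,1]]]' >/dev/null; python3 - <<'E'
from h import *
plan(.4905,.0028,.016,-28)
E
```

```text
t 2.83 pos [ 0.4993 -0.0011  0.0555] z-dir [ 0.016 -0.005 -1.   ] jaw -116.5 | shift cm [3.93 0.05 1.03] turn 0.026 q6 1.81 F [ 0.   1.3 -0.1] grip 0.0869
   after-turn shift yz [0.08 1.02]
```

```bash
python3 -m inch '[[[0,0,0.5,0.02,1],[0,0,0.5,0,1],[1.3,0,0,0,1],[1.3,0,0,0,1],[1.0,0,0,0,1],[0,0,0,0,1]]]' >/dev/null; python3 - <<'E'
from h import *
plan(.4905,.0028,.016,-28)
E
```

```text
t 3.33 pos [0.4934 0.0032 0.0262] z-dir [ 0.027 -0.008 -1.   ] jaw -117.4 | shift cm [1.01 0.18 0.27] turn 0.01 q6 1.83 F [0.2 0.4 0.2] grip 0.0866
   after-turn shift yz [0.18 0.27]
```

```bash
python3 -m inch '[[[0.5,0.1,0.15,0,1],[0.5,0.1,0.15,0.01,1],[0,0,0,0,1],[0,0,0,0,0],[0,0,0,0,0],[0,0,0,0,0],[0,0,0,0,0],[0,0,0,0,0]]]' 25 ; python3 -m inch '[[[0,0,0,0,0],[0,0,0,0,0],[0,0,0,0,0],[-1,0,0,0,0],[-1,0,0,0,0],[-1,0,0,0,0],[-1,0,0,0,0],[-1,0,0,0,0]]]'>/dev/null; python3 - <<'E'
from h import *
plan(.633,-.0555,.065,-18.2)
E
```

```text
time: 4.0
position: [0.4925, 0.0024, 0.0204]
tool_rot: [0.699, -0.171, -0.673, -0.171]
ft_force: [0.4, -0.0, 0.8]
grip_width: 0.0613
t 4.67 pos [0.4893 0.0032 0.0732] z-dir [ 0.031 -0.009 -0.999] jaw -118.0 | shift cm [  1.32  -1.56 -15.41] turn -0.171 q6 1.84 F [-0.3 -0.1 -0.1] grip 0.0082
   after-turn shift yz [  1.08 -15.45]
```

Closing was slower than I allowed for (about 60 mm/s), so the lift began before contact and missed S. I'll reopen and measure again.

```bash
python3 -m inch '[[[-1.5,0,0,0,1],[-1.5,0,0,0,1],[-1.5,0,0,0,1],[-1.5,0,0,0,1],[-1.5,0,0,0,1],[-1.5,0,0,0,1],[0,0,3,0,1],[0,0,3,0,1]]]' >/dev/null ; python3 - <<'E'
from h import *
yellow(save="pics/w2.png"); plan(.4905,.0028,.016,-28)
E
```

```text
[177. 218.] [(array([452. , 109.5]), 29.2, 40.7, 6.9), (array([453.3, 106.1]), 28.3, 39.5, 6.9)]
[254. 130.] [(array([491.6,   3.7]), 22.9, 31.3, -28.1), (array([491.7,   3.5]), 22.2, 30.4, -28.1)]
t 5.38 pos [0.4323 0.0329 0.1757] z-dir [ 0.045 -0.011 -0.999] jaw -118.1 | shift cm [16.24  0.09 -5.83] turn -0.001 q6 1.88 F [-3.8  1.5 -0.7] grip 0.0578
   after-turn shift yz [ 0.1  -5.83]
```

View pics/w2.png

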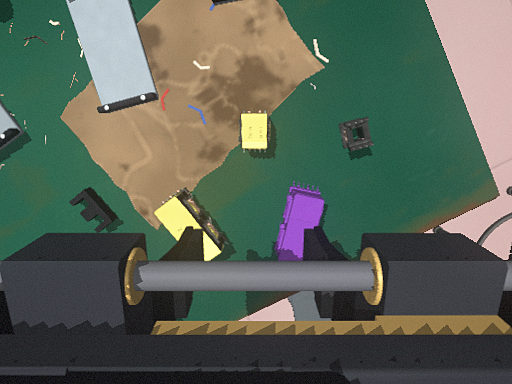

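S is undisturbed at (254,130) in the picture. The tool tilt is creeping (0.045), so I'll go back over S in small steps and watch it.

```bash
s="from h import *
plan(.4916,.0036,.016,-28.1); print(np.round(robot.get_obs()['q'],3))"; python3 -m inch '[[[0,0,0,0,1],[0,0,0,0,1],[0,0,0,0,1],[0,0,0,0,1]]]' >/dev/null ; python3 -c "$s"; python3 -m inch '[[[0,0,-1.5,0,1],[0,0,-1.5,0,1],[0,0,-1.5,0,1],[0,0,-1.3,0,1]]]' >/dev/null; python3 -c "$s"
python3 -m inch '[[[1.5,0,0,0,1],[1.5,0,0,0,1],[1.5,0,0,0,1],[1.5,0,0,0,1]]]' >/dev/null; python3 -c "$s"
```

```text
t 5.72 pos [0.4306 0.0338 0.1787] z-dir [ 0.048 -0.012 -0.999] jaw -118.0 | shift cm [16.57 -0.   -6.02] turn 0.002 q6 1.88 F [0.2 1.2 0.6] grip 0.0828
   after-turn shift yz [-0.02 -6.02]
[-0.179  0.348  1.99  -0.005  0.754  1.883]
t 6.05 pos [0.4833 0.0055 0.1813] z-dir [ 0.045 -0.012 -0.999] jaw -117.9 | shift cm [16.55 -0.04 -0.07] turn 0.003 q6 1.84 F [-0.1 -0.3  0.5] grip 0.0869
   after-turn shift yz [-0.04 -0.07]
[-0.219  0.403  1.868 -0.002  0.824  1.84 ]
t 6.38 pos [ 0.499  -0.0006  0.1227] z-dir [ 0.064 -0.016 -0.998] jaw -118.1 | shift cm [10.6   0.15  1.53] turn -0.001 q6 1.84 F [ 0.  -0.3 -0. ] grip 0.0869
   after-turn shift yz [0.15 1.53]
[-0.225  0.519  1.894 -0.003  0.662  1.84 ]
```

```bash
s="from h import *
o=robot.get_obs();R=Ro.from_quat(o['tool_rot']).as_matrix();print(np.array(o['position']).round(4),R[:,0].round(4),np.round(o['q'],3))"; m(){ python3 -c "$s"; }
python3 -m inch '[[[-4,0,0,0,1],[-4,0,0,0,1]]]' >/dev/null ; m; python3 -m inch '[[[0,0,0,0,1]]]' >/dev/null ; m;  python3 -m inch '[[[0,0,0,0,1]]]' >/dev/null ; m; python3 -m inch '[[[4,0,0,0,1]]]' >/dev/null ; m; python3 -m inch '[[[4,0,0,0,1]]]' >/dev/null ; m; python3 -m inch '[[[0,0,0,0,1]]]' >/dev/null ; m;python3 -m inch '[[[0,0,0,0,1]]]' >/dev/null ; m
```

```text
[0.4884 0.0006 0.184 ] [ 0.0211 -0.0066 -0.9998] [-0.227  0.413  1.836 -0.002  0.871  1.839]
[ 0.4922 -0.0006  0.1865] [ 0.0268 -0.008  -0.9996] [-0.228  0.411  1.829 -0.002  0.874  1.839]
[ 0.4933 -0.0011  0.1864] [ 0.0275 -0.0082 -0.9996] [-0.228  0.412  1.827 -0.002  0.874  1.839]
[ 0.5014 -0.0031  0.1517] [ 0.0456 -0.0124 -0.9989] [-0.228  0.474  1.853 -0.003  0.768  1.839]
[ 0.5051 -0.0042  0.1122] [ 0.0517 -0.0138 -0.9986] [-0.229  0.547  1.878 -0.003  0.664  1.84 ]
[ 0.5019 -0.0039  0.1061] [ 0.0401 -0.0112 -0.9991] [-0.23   0.558  1.881 -0.003  0.661  1.839]
[ 0.5015 -0.004   0.105 ] [ 0.0372 -0.0106 -0.9993] [-0.23   0.56   1.881 -0.003  0.662  1.839]
```

```bash
s="from h import *
plan(.4916,.0036,.016,-28.1)"; python3 -m inch '[[[0,0.1,0.5,0,1],[0,0.1,0.6,0,1],[3,0,0.15,0,1],[2.5,0,0.15,0,1],[1.2,0,0,0,1],[0.5,0,0,0,1],[0,0,0,0,1]]]' >/dev/null ; python3 -c "$s"
```

```text
t 7.63 pos [ 0.4959 -0.0005  0.0432] z-dir [ 0.06  -0.016 -0.998] jaw -118.4 | shift cm [ 2.68 -0.12  0.73] turn -0.005 q6 1.85 F [-0.4 -0.4  0.1] grip 0.0866
   after-turn shift yz [-0.12  0.73]
```

```bash
s="from h import *
plan(.4916,.0036,.016,-28.1)"; python3 -m inch '[[[0.7,-0.1,0.35,0,0.8],[1.2,0,0.35,0,0.6],[0.9,0,0.1,0,0.5],[0.4,0,0.1,0,0.5],[0,0,0,0,0.5]]]' >/dev/null ; python3 -c "$s"
```

```text
t 8.05 pos [0.4938 0.0042 0.0153] z-dir [ 0.072 -0.018 -0.997] jaw -118.3 | shift cm [-0.08  0.15  0.16] turn -0.004 q6 1.86 F [ 0.8 -0.1 -0.7] grip 0.0616
   after-turn shift yz [0.15 0.16]
```

```bash
python3 -m inch '[[[0,0.15,0.15,0,0],[0,0,0,0,0],[0,0,0,0,0],[0,0,0,0,0],[0,0,0,0,0],[0,0,0,0,0],[0,0,0,0,0],[0,0,0,0,0]]]' 25; python3 -m inch '[[[-3,0,0,0,0],[-3,0,0,0,0],[-2,0,0,0,0],[0,0,0,0,0]]]'>/dev/null; python3 - <<'E'
from h import *
plan(.633,-.0555,.065,-18.2)
E
```

```text
time: 8.72
position: [0.4929, 0.0031, 0.0169]
tool_rot: [0.713, -0.173, -0.657, -0.173]
ft_force: [0.2, 0.1, 0.0]
grip_width: 0.0269
t 9.05 pos [0.4848 0.005  0.0955] z-dir [ 0.066 -0.017 -0.998] jaw -118.4 | shift cm [  4.12  -1.67 -15.68] turn -0.178 q6 1.85 F [ 0.7 -0.7 -0.4] grip 0.027
   after-turn shift yz [  1.12 -15.73]
```

```bash
python3 -m inch '[[[0,-0.4,-3,0,0],[0,-0.4,-3,0,0],[0,-0.4,-3,0,0],[0,-0.4,-3,-0.06,0],[0,0,-2.5,-0.06,0],[0,0,-1,-0.06,0],[0,0,0,0,0]]]'>/dev/null; python3 - <<'E'
from h import *
plan(.633,-.0555,.065,-18.2)
i=camera_info("wrist"); im=cv2.cvtColor(camera("wrist"),cv2.COLOR_RGB2BGR); cv2.imwrite("pics/w3.png",im)
E
```

```text
t 9.63 pos [ 0.6299 -0.0528  0.1008] z-dir [ 0.057 -0.015 -0.998] jaw -107.6 | shift cm [ 3.6   0.18 -0.16] turn 0.011 q6 1.62 F [ 0.3 -0.5  0.5] grip 0.0273
   after-turn shift yz [ 0.17 -0.17]
```

View pics/w3.png

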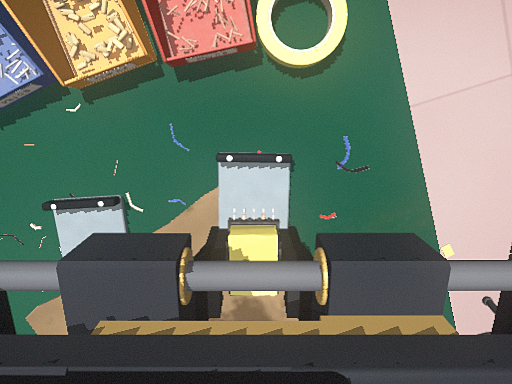

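S is held over its cradle and lined up with it (cradle axis at column 256, part at 253). The far cheek runs (219,153)–(293,154). From that edge I'll get the bed centre.

```bash
python3 - <<'E'
from h import *
i=camera_info("wrist")
for n,px,L in(("S",[(219,153),(293,154)],75),("L",[(42,203),(121,195.5)],113)):
    a,b=ray(i,px,.018); m=(a+b)/2; e=b-a; nrm=np.array([-e[1],e[0]])/np.linalg.norm(e); nrm*=-np.sign(nrm[0])
    print(n,"width",np.linalg.norm(e).round(4),"centre",(m+nrm*L/2000).round(4),"long deg",np.degrees(np.arctan2(-nrm[1],-nrm[0])).round(1))
E
```

```text
S width 0.0536 centre [ 0.634  -0.0558] long deg -18.4
L width 0.0603 centre [0.6215 0.079 ] long deg -12.2
```

```bash
python3 -m inch '[[[1,0.2,-0.2,0.01,0],[1.5,0,-0.1,0,0],[1.5,0,-0.1,0,0],[1,0,0,0,0],[0,0,0,0,0]]]'>/dev/null; python3 - <<'E'
from h import *
plan(.635,-.056,.0235,-18.3)
E
```

```text
t 10.1 pos [ 0.6267 -0.0537  0.0439] z-dir [ 0.044 -0.012 -0.999] jaw -108.7 | shift cm [ 2.08 -0.04 -0.76] turn -0.007 q6 1.63 F [-0.5  0.3 -0.3] grip 0.0271
   after-turn shift yz [-0.04 -0.76]
```

```bash
python3 -m inch '[[[0.3,0,-0.5,0,0],[0.6,0,-0.4,0,0],[0.5,0,-0.2,0,0],[0.4,0,0,0,0],[0,0,0,0,0]]]'>/dev/null; python3 - <<'E'
from h import *
plan(.635,-.056,.0235,-18.3)
E
```

```text
t 10.52 pos [ 0.6369 -0.0568  0.0242] z-dir [ 0.041 -0.011 -0.999] jaw -108.8 | shift cm [ 0.06 -0.01  0.2 ] turn -0.008 q6 1.63 F [ 0.2  0.7 -0.9] grip 0.0268
   after-turn shift yz [-0.01  0.2 ]
```

Position is within about 2 mm. Lower slightly, release and rise fast.

```bash
python3 -m inch '[[[0.1,0,0.2,0,0],[0,0,0,0,0],[0,0,0,0,0.6],[0,0,0,0,0.6],[0,0,0,0,0.6],[0,0,0,0,0.6],[0,0,0,0,0.6],[0,0,0,0,0.6]]]'; python3 -m inch '[[[-4,0,0,0,0.6],[-4,0,0,0,0.6],[-4,0,0,0,0.6],[-2,0,0,0,0.8],[0,0,0,0,1],[0,0,3,0,1],[0,0,3,0,1],[0,0,0,0,1]]]'>/dev/null; python3 - <<'E'
from h import *
yellow(save="pics/w4.png")
plan(.39,.09,.2,9)
E
```

```text
time: 11.18
position: [0.6363, -0.0563, 0.0254]
tool_rot: [0.714, -0.117, -0.681, -0.114]
ft_force: [0.1, -0.4, 0.2]
grip_width: 0.0508
[252. 118.] [(array([633.9, -55.8]), 24.0, 31.7, -18.8), (array([633.9, -55.8]), 23.2, 30.7, -18.8)]
t 11.9 pos [ 0.5736 -0.0363  0.1619] z-dir [ 0.04  -0.011 -0.999] jaw -108.8 | shift cm [-4.68 -6.04 21.28] turn -0.486 q6 1.64 F [ 0.3  0.  -0.6] grip 0.0812
   after-turn shift yz [-15.27  16.  ]
```

View pics/w4.png

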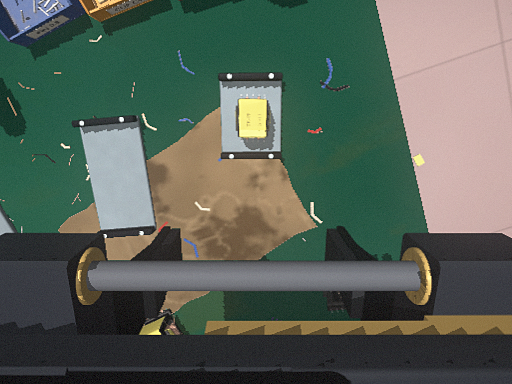

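S sits centred on its bed, at (252,118) in the cradle at (251,115). Measure the L cradle from this frame and plan the move to L.

```bash
python3 - <<'E'
from h import *
i=camera_info("wrist"); print("Lcradle", rect(i,np.array([(74,122),(135,117),(155,231),(96,236)]),.018))
im=cv2.imread("pics/w4.png"); H,S,V=[x.astype(int) for x in cv2.split(cv2.cvtColor(im,cv2.COLOR_BGR2HSV))]
m=(H>85)&(H<125)&(S<70)&(V>140); m[236:]=0; m[:100]=0
for c in blobs(m,500): print("grey",c.reshape(-1,2).mean(0).round(),rect(i,c,.006))
plan(.4375,.1035,.12,9.3)
E
```

```text
Lcradle (array([627.2,  80.9]), 57.8, 108.0, -13.7)
grey [117. 176.] (array([626.7,  83.2]), 55.0, 100.7, -14.0)
grey [252. 129.] (array([631.6, -53.6]), 46.4, 55.2, 71.2)
t 11.9 pos [ 0.5736 -0.0363  0.1619] z-dir [ 0.04  -0.011 -0.999] jaw -108.8 | shift cm [ 3.49 -8.82 17.56] turn -0.491 q6 1.64 F [ 0.3  0.  -0.6] grip 0.0812
   after-turn shift yz [-16.06  11.32]
```

```bash
python3 -m inch '[[[0,0,0,-0.12,1],[0,0,0,-0.12,1],[0,0,0,-0.12,1],[0,0,0,-0.12,1],[0,-3.2,2.2,-0.01,1],[0,-3.2,2.2,0,1],[0,-3.2,2.2,0,1],[0,-3.2,2.2,0,1]]]'>/dev/null; python3 - <<'E'
from h import *
plan(.4375,.1035,.12,9.3)
E
```

```text
t 12.57 pos [0.4784 0.068  0.1506] z-dir [ 0.06  -0.016 -0.998] jaw -80.1 | shift cm [ 2.75 -4.28  3.58] turn 0.011 q6 1.33 F [ 0.5 -0.   0.1] grip 0.087
   after-turn shift yz [-4.24  3.62]
```

```bash
python3 -m inch '[[[0,-2,1.8,0.01,1],[0,-2,1.3,0,1],[0.5,-0.3,0,0,1],[3,0,0,0,1],[3,0,0,0,1],[0,0,0,0,1]]]'>/dev/null; python3 - <<'E'
from h import *
plan(.4375,.1035,.02,9.3)
E
```

```text
t 13.07 pos [0.4427 0.11   0.0785] z-dir [ 0.061 -0.015 -0.998] jaw -80.3 | shift cm [5.81 0.41 0.96] turn 0.008 q6 1.44 F [-1.7  0.1  0.1] grip 0.0869
   after-turn shift yz [0.42 0.96]
```

```bash
python3 -m inch '[[[0.5,0.3,0.5,0,1],[1.5,0.1,0.4,0,0.9],[1.5,0,0.3,0,0.8],[1.0,0,0.1,0,0.7],[0.5,0,0,0,0.6],[0,0,0,0,0.6]]]'>/dev/null; python3 - <<'E'
from h import *
plan(.4375,.1035,.02,9.3)
E
```

```text
t 13.57 pos [0.4445 0.1004 0.0257] z-dir [ 0.071 -0.016 -0.997] jaw -80.4 | shift cm [ 0.51 -0.43  0.67] turn 0.005 q6 1.43 F [0.9 0.7 0.6] grip 0.0614
   after-turn shift yz [-0.43  0.67]
```

```bash
python3 -m inch '[[[0,-0.2,0.4,0,0.6],[0.5,-0.2,0.3,0,0.6],[0,0,0,0,0],[0,0,0,0,0],[0,0,0,0,0],[0,0,0,0,0],[0,0,0,0,0],[0,0,0,0,0]]]' 35 >/dev/null;  python3 -m inch '[[[0,0,0,0,0],[0,0,0,0,0],[0,0,0,0,0]]]'; python3 - <<'E'
from h import *
plan(.4375,.1035,.02,9.3)
E
```

```text
time: 14.48
position: [0.4402, 0.1032, 0.0225]
tool_rot: [0.731, 0.051, -0.677, 0.067]
ft_force: [-0.0, 1.2, -2.5]
grip_width: 0.0309
t 14.48 pos [0.4402 0.1032 0.0225] z-dir [ 0.077 -0.016 -0.997] jaw -80.4 | shift cm [ 0.22 -0.08  0.27] turn 0.005 q6 1.45 F [-0.   1.2 -2.5] grip 0.0309
   after-turn shift yz [-0.08  0.27]
```

```bash
python3 -m inch '[[[-4,0,0,0,0],[-4,0,0,0,0],[-2,0,0,0,0],[0,0,0,0,0]]]'>/dev/null; python3 - <<'E'
from h import *
plan(.625,.083,.115,-14)
E
```

```text
t 14.82 pos [0.4279 0.1046 0.1153] z-dir [ 0.051 -0.016 -0.999] jaw -80.4 | shift cm [  1.06   5.41 -19.05] turn 0.411 q6 1.42 F [ 0.1  0.8 -2. ] grip 0.0308
   after-turn shift yz [ -2.66 -19.62]
```

```bash
python3 -m inch '[[[0,0,0,0.11,0],[0,0,0,0.11,0],[0,0,0,0.11,0],[0,0,0,0.08,0],[0,-0.6,-3.5,0,0],[0,-0.6,-3.5,0,0],[0,-0.6,-3.5,0,0],[0,-0.4,-3.5,0,0]]]'>/dev/null; python3 -m inch '[[[0,-0.2,-3,0,0],[0,0,-1,0,0],[0,0,0,0,0]]]'>/dev/null; python3 - <<'E'
from h import *
plan(.625,.083,.115,-14)
im=cv2.cvtColor(camera("wrist"),cv2.COLOR_RGB2BGR); cv2.imwrite("pics/w5.png",im)
E
```

```text
t 15.73 pos [0.6038 0.08   0.1127] z-dir [ 0.032 -0.016 -0.999] jaw -105.1 | shift cm [-0.17 -0.84 -1.98] turn -0.019 q6 1.8 F [-0.4  0.3 -1.9] grip 0.031
   after-turn shift yz [-0.8  -1.99]
```

View pics/w5.png

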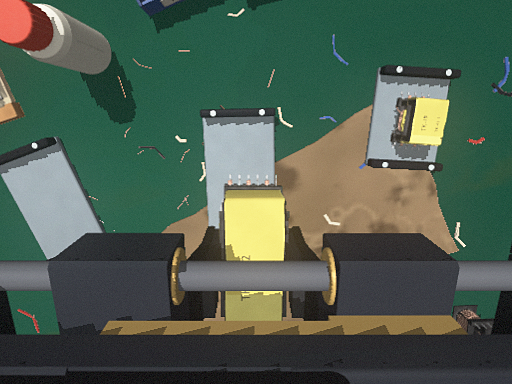

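L is held and roughly over its cradle, whose far cheek runs (201,111)–(277,109). S in its cradle at (415,120) is undisturbed.

```bash
cat >> h.py <<'E'
def cheek(px,L):
    a,b=ray(camera_info("wrist"),px,.018); m=(a+b)/2; e=b-a; n=np.array([-e[1],e[0]])/np.linalg.norm(e); n*=-np.sign(n[0])
    print("width",np.linalg.norm(e).round(4),"centre",(m+n*L/2000).round(4),"long deg",np.degrees(np.arctan2(-n[1],-n[0])).round(1))
E
python3 - <<'E'
from h import *
im=cv2.imread("pics/w5.png"); H,S,V=[x.astype(int) for x in cv2.split(cv2.cvtColor(im,cv2.COLOR_BGR2HSV))]
cheek([(201,111),(277,109)],113)
m=(H>85)&(H<125)&(S<70)&(V>140); m[165:]=0; m[:,:190]=0; m[:,290:]=0
for c in blobs(m,500):
    r=rect(camera_info("wrist"),c,.006); print(r)
plan(.625,.083,.115,-14)
E
```

```text
width 0.0558 centre [0.6199 0.0837] long deg -13.6
(array([652.2,  77.6]), 35.8, 55.0, 74.9)
t 15.78 pos [0.6024 0.0802 0.1124] z-dir [ 0.03  -0.016 -0.999] jaw -105.1 | shift cm [-0.2  -0.85 -2.11] turn -0.019 q6 1.8 F [ 0.5  0.3 -1.8] grip 0.031
   after-turn shift yz [-0.81 -2.13]
```

```bash
python3 -m inch '[[[0,-0.5,-1,-0.02,0],[1,-0.3,-0.9,0,0],[2,0,-0.1,0,0],[2,0,0,0,0],[1,0,0,0,0],[0,0,0,0,0]]]'>/dev/null; python3 - <<'E'
from h import *
plan(.6226,.0838,.03,-14.1)
E
```

```text
t 16.28 pos [0.6158 0.0837 0.0446] z-dir [ 0.015 -0.015 -1.   ] jaw -103.9 | shift cm [ 1.47 -0.19 -0.63] turn 0.003 q6 1.79 F [ 0.1  0.1 -1.8] grip 0.0308
   after-turn shift yz [-0.19 -0.63]
```

```bash
python3 -m inch '[[[0.4,-0.1,-0.4,0,0],[0.5,-0.1,-0.3,0,0],[0.4,0,0,0,0],[0,0,0,0,0]]]'>/dev/null; python3 - <<'E'
from h import *
plan(.6226,.0838,.03,-14.1)
E
```

```text
t 16.62 pos [0.622  0.0845 0.0304] z-dir [ 0.012 -0.015 -1.   ] jaw -103.9 | shift cm [ 0.04  0.05 -0.07] turn 0.004 q6 1.79 F [-0.3 -0.  -1.6] grip 0.0308
   after-turn shift yz [ 0.05 -0.07]
```

```bash
python3 -m inch '[[[0.15,0,0,0,0],[0,0,0,0,0],[0,0,0,0,0.65],[0,0,0,0,0.65],[0,0,0,0,0.65],[0,0,0,0,0.65],[0,0,0,0,0.65],[0,0,0,0,0.65]]]'; python3 -m inch '[[[-3,0,0,0,0.65],[-4,0,0,0,0.65],[-4,0,0,0,0.65],[-3,0,0,0,0.8],[0,0,0,0,1],[0,0,3,0,1],[0,0,3,0,1],[0,0,0,0,1]]]'>/dev/null; python3 - <<'E'
from h import *
yellow(zs=(.034,.043),save="pics/w6.png")
plan(.4935,.3455,.17,-24.7)
E
```

```text
time: 17.28
position: [0.6254, 0.0844, 0.0333]
tool_rot: [0.71, -0.09, -0.694, -0.081]
ft_force: [-0.5, 0.8, -0.3]
grip_width: 0.0553
[253. 124.] [(array([619.8,  84.8]), 28.2, 71.1, -14.4), (array([620.1,  84.8]), 27.3, 68.9, -14.4)]
[408.  68.] [(array([633.7, -55.7]), 23.2, 32.2, -18.7), (array([633.6, -51.4]), 22.5, 31.2, -18.7)]
t 18.0 pos [0.5666 0.0998 0.1768] z-dir [ 0.024 -0.015 -1.   ] jaw -104.0 | shift cm [  0.12 -22.07  13.05] turn 0.186 q6 1.81 F [ 1.3 -0.6  0. ] grip 0.0833
   after-turn shift yz [-19.27  16.91]
```

View pics/w6.png

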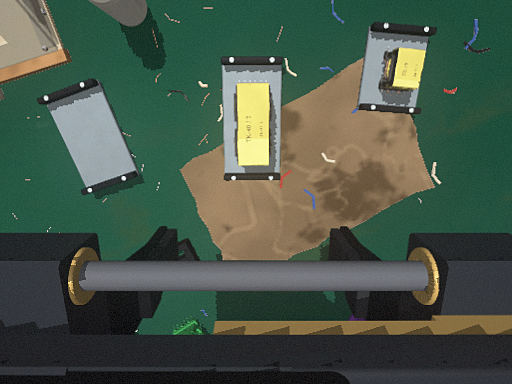

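L is centred in its cradle at (253,124). The empty M cradle is at (90,137). Next is M.

```bash
python3 -c "
from h import *
print(rect(camera_info('wrist'),np.array([(38,100),(99,79),(144,175),(83,194)]),.018))"
python3 -m inch '[[[0,0,0,0.1,1],[0,0,0,0.08,1],[0,-2.8,2.4,0,1],[0,-2.8,2.4,0,1],[0,-2.8,2.4,0,1],[0,-2.8,2.4,0,1],[0,-2.8,2.4,0,1],[0,-2.8,2.4,0,1]]]'>/dev/null; python3 - <<'E'
from h import *
plan(.4935,.3455,.17,-24.7)
E
```

```text
(array([648. , 233.4]), 64.0, 95.5, 4.7)
t 18.67 pos [0.5187 0.3119 0.1687] z-dir [ 0.036 -0.018 -0.999] jaw -115.8 | shift cm [-0.28 -1.93  3.72] turn -0.02 q6 2.41 F [ 0.5 -0.9 -1.3] grip 0.0869
   after-turn shift yz [-2.    3.68]
```

```bash
python3 -m inch '[[[0,-1,3,-0.01,1],[0,-1,3,-0.01,1],[0,0,2.5,0,1],[0,0,0,0,1]]]'>/dev/null; python3 - <<'E'
from h import *
yellow(); plan(.4935,.3455,.1,-24.7)
E
```

```text
[264. 133.] [(array([496.4, 346.2]), 21.7, 53.0, -24.3), (array([496.9, 346.2]), 21.0, 51.4, -24.3)]
t 19.05 pos [0.4534 0.3771 0.1628] z-dir [ 0.044 -0.012 -0.999] jaw -114.3 | shift cm [ 6.49  1.27 -4.66] turn 0.007 q6 2.54 F [ 1.1  0.4 -0.8] grip 0.087
   after-turn shift yz [ 1.24 -4.67]
```

```bash
python3 -m inch '[[[0,0.6,-2.2,0,1],[0,0.5,-2,0,1],[1.5,0,-0.3,0,1],[3,0,0,0,0.9],[3,0,0,0,0.8],[1.5,0,0,0,0.7],[0,0,0,0,0.6]]]'>/dev/null; python3 - <<'E'
from h import *
plan(.495,.346,.016,-24.4)
E
```

```text
t 19.63 pos [0.5125 0.3456 0.0732] z-dir [ 0.064 -0.007 -0.998] jaw -114.5 | shift cm [5.59 0.8  1.96] turn -0.001 q6 2.46 F [ 0.7 -0.8 -0.1] grip 0.0682
   after-turn shift yz [0.8  1.96]
```

```bash
python3 -m inch '[[[0,0.3,0.9,0,0.6],[0.5,0.3,0.7,0,0.6],[1.5,0.1,0.3,0,0.6],[1.5,0,0.1,0,0.6],[1,0,0,0,0.6],[0,0,0,0,0.6]]]'>/dev/null; python3 - <<'E'
from h import *
plan(.495,.346,.016,-24.4)
E
```

```text
t 20.13 pos [0.498  0.3469 0.0287] z-dir [ 0.073 -0.004 -0.997] jaw -114.7 | shift cm [1.25 0.24 0.32] turn -0.005 q6 2.49 F [-0.1  0.1  0.9] grip 0.0524
   after-turn shift yz [0.24 0.32]
```

```bash
python3 -m inch '[[[0.5,0.2,0.2,0,0.6],[0.7,0.05,0.2,0,0.6],[0,0,0,0,0],[0,0,0,0,0],[0,0,0,0,0],[0,0,0,0,0],[0,0,0,0,0],[0,0,0,0,0]]]' 25 >/dev/null;  python3 -m inch '[[[0,0,0,0,0],[0,0,0,0,0],[0,0,0,0,0]]]'; python3 - <<'E'
from h import *
plan(.495,.346,.016,-24.4)
E
```

```text
time: 21.05
position: [0.4954, 0.3475, 0.0191]
tool_rot: [0.717, -0.146, -0.663, -0.156]
ft_force: [-0.6, 0.1, -1.0]
grip_width: 0.025
t 21.05 pos [0.4954 0.3475 0.0191] z-dir [ 0.078 -0.001 -0.997] jaw -114.6 | shift cm [ 0.3   0.16 -0.  ] turn -0.004 q6 2.49 F [-0.6  0.1 -1. ] grip 0.025
   after-turn shift yz [ 0.16 -0.  ]
```

```bash
python3 -m inch '[[[-4,0,0,0,0],[-4,0,0,0,0],[-2,0,0,0,0],[0,0,0,-0.1,0],[0,0,0,-0.12,0],[0,0,0,-0.12,0],[0,0,0,-0.12,0],[0,0,0,0,0]]]'>/dev/null; python3 - <<'E'
from h import *
plan(.63,.24,.115,4.2)
E
```

```text
t 21.72 pos [0.4845 0.3461 0.116 ] z-dir [ 0.065 -0.007 -0.998] jaw -87.2 | shift cm [  1.12  11.31 -13.98] turn -0.025 q6 2.0 F [ 0.2 -0.8 -2.5] grip 0.0248
   after-turn shift yz [ 11.65 -13.69]
```

```bash
python3 -m inch '[[[0,2.3,-2.7,-0.02,0],[0,2.3,-2.7,0,0],[0,2.3,-2.7,0,0],[0,2.3,-2.7,0,0],[0,1.4,-2,0,0],[0,0.5,-0.8,0,0],[0,0,0,0,0]]]'>/dev/null; python3 - <<'E'
from h import *
plan(.63,.24,.115,4.2)
im=cv2.cvtColor(camera("wrist"),cv2.COLOR_RGB2BGR); cv2.imwrite("pics/w7.png",im)
E
```

```text
t 22.3 pos [0.628  0.2399 0.1231] z-dir [ 0.059 -0.009 -0.998] jaw -87.0 | shift cm [ 0.82 -0.01 -0.15] turn -0.021 q6 1.74 F [ 0.1 -0.2 -2. ] grip 0.0249
   after-turn shift yz [-0.   -0.15]
```

View pics/w7.png

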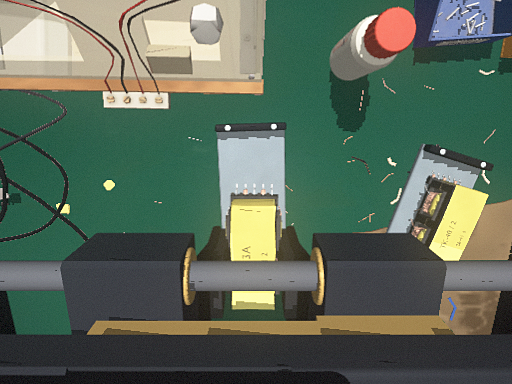

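M is held over its cradle and lined up with it. The far cheek runs (216,125)–(286,123).

```bash
python3 - <<'E'
from h import *
cheek([(216,125),(286,123)],97); plan(.6395,.24,.0265,4.2)
E
```

```text
width 0.0545 centre [0.6427 0.2399] long deg 4.7
t 22.35 pos [0.6268 0.2405 0.1229] z-dir [ 0.057 -0.009 -0.998] jaw -86.9 | shift cm [ 9.7  -0.01 -0.72] turn -0.02 q6 1.74 F [ 0.  -0.3 -1.2] grip 0.0248
   after-turn shift yz [ 0.01 -0.72]
```

Target is (0.641, 0.240).

```bash
python3 -m inch '[[[0.5,0,-0.6,-0.02,0],[2,0,-0.3,0,0],[2.5,0,0,0,0],[2,0,0,0,0],[1,0,0,0,0],[0,0,0,0,0]]]'>/dev/null; python3 - <<'E'
from h import *
plan(.641,.24,.0265,4.4)
E
```

```text
t 22.85 pos [0.6323 0.248  0.0397] z-dir [ 0.05  -0.008 -0.999] jaw -85.2 | shift cm [ 1.37  0.85 -0.73] turn 0.007 q6 1.72 F [-0.3  0.3 -1.3] grip 0.025
   after-turn shift yz [ 0.85 -0.74]
```

```bash
python3 -m inch '[[[0,0.4,-0.4,0,0],[0.4,0.4,-0.3,0,0],[0.5,0,-0.1,0,0],[0.3,0,0,0,0],[0,0,0,0,0]]]'>/dev/null; python3 - <<'E'
from h import *
plan(.641,.24,.0265,4.4)
E
```

```text
t 23.27 pos [0.6417 0.2427 0.0296] z-dir [ 0.052 -0.007 -0.999] jaw -85.0 | shift cm [0.31 0.26 0.11] turn 0.01 q6 1.71 F [-0.6 -1.1 -1.2] grip 0.0251
   after-turn shift yz [0.26 0.11]
```

```bash
python3 -m inch '[[[0.2,0.2,0.1,0.01,0],[0.2,0.05,0,0,0],[0,0,0,0,0]]]'; python3 -m inch '[[[0,0,0,0,0.6],[0,0,0,0,0.6],[0,0,0,0,0.6],[0,0,0,0,0.6],[0,0,0,0,0.6],[0,0,0,0,0.6]]]'; python3 -m inch '[[[-3,0,0,0,0.6],[-4,0,0,0,0.6],[-4,0,0,0,0.6],[-3,0,0,0,0.8],[0,0,0,0,1],[0,0,3,0,1],[0,0,3,0,1],[0,0,0,0,1]]]'>/dev/null; python3 - <<'E'
from h import *
yellow(zs=(.034,.043),save="pics/w8.png")
plan(.45,.24,.25,4)
E
```

```text
time: 23.52
position: [0.6422, 0.2397, 0.0268]
tool_rot: [0.726, 0.024, -0.687, 0.03]
ft_force: [-0.0, -0.0, -2.1]
grip_width: 0.0252
time: 24.02
position: [0.6441, 0.2399, 0.0291]
tool_rot: [0.727, 0.024, -0.685, 0.029]
ft_force: [0.5, -0.2, 0.0]
grip_width: 0.0503
[429. 159.] [(array([619.4,  79.8]), 28.9, 71.8, -13.9), (array([620. ,  84.8]), 28.0, 69.6, -13.9)]
[253. 119.] [(array([643. , 239.3]), 21.2, 52.5, 4.3), (array([642.8, 239.4]), 20.6, 50.9, 4.3)]
t 24.73 pos [0.5783 0.2362 0.1705] z-dir [ 0.064 -0.005 -0.998] jaw -85.8 | shift cm [-8.75 -1.25 12.23] turn 0.004 q6 1.73 F [0.4 1.2 0. ] grip 0.0815
   after-turn shift yz [-1.2  12.24]
```

View pics/w8.png

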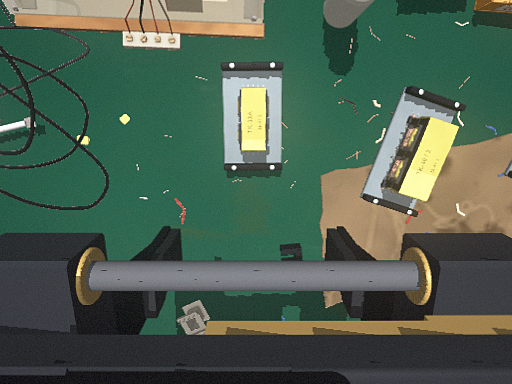

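M is centred in its cradle at (253,119), and L is fine at (428,159). I'll back off a little and take a last look from the top camera at everything, including the bystanders.

```bash
python3 -m inch '[[[-3,0,3,0,1],[-3,0,3,0,1],[-1,0,3,0,1],[0,0,3,0,1],[0,0,3,0,1],[0,0,0,0,1],[0,0,0,0,1]]]'>/dev/null; python3 - <<'E'
from h import *
a=cv2.imread("pics/top0.png"); b=cv2.cvtColor(camera("top"),cv2.COLOR_RGB2BGR); s=cv2.cvtColor(camera("side"),cv2.COLOR_RGB2BGR)
f=lambda im:cv2.resize(im[115:275,155:365],None,fx=1.9,fy=1.9,interpolation=cv2.INTER_CUBIC)
out=np.hstack([f(a),f(b)]); ss=cv2.resize(s[150:270,130:380],(798,290),interpolation=cv2.INTER_CUBIC)
cv2.imwrite("pics/fin.png",np.vstack([out,ss])); print(robot.get_obs()["time"],robot.get_obs()["position"])
E
```

```text
25.4167 [0.42861646 0.22530555 0.22468574]
```

View pics/fin.png

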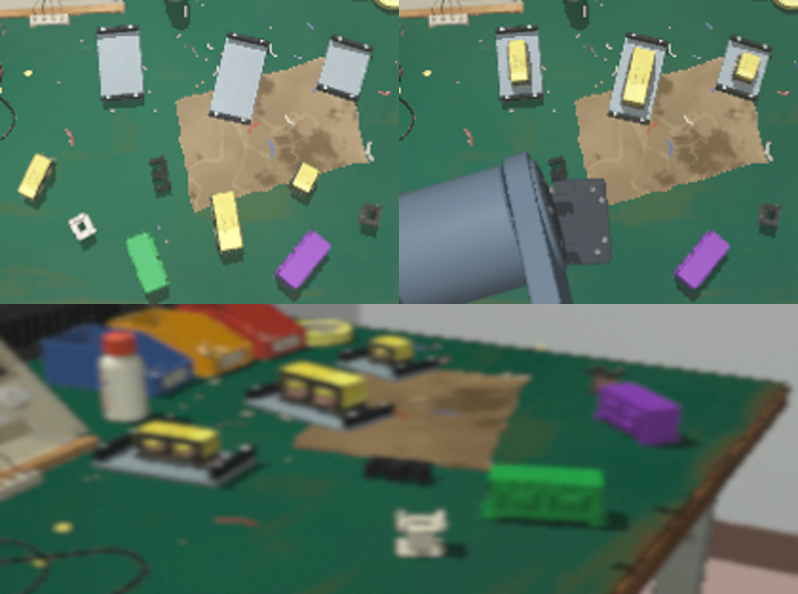

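All three stand flat in their cradles. The E-core and both bobbins are where they began, and the arm is clear.

```bash
python3 -c "
from rig import robot
print(robot.hand_in())"
```

```text
the job is handed in; nothing more can be done
None
```

All three yellow-taped transformers are standing in the cradles of their own size. I handed the job in at about 25.5 s of the 86 s allowed; no verdict was reported.

Final checks, with the arm clear:

| Transformer | Off the bed's centre | Off the cradle's angle |
|---|---|---|
| Large | about 1 mm | under 1° |
| Medium | about 2–3 mm | under 1° |
| Small | under 1 mm | under 1° |

- **Standing:** the last top and side pictures show all three upright and flat. Flatness was judged by eye only.
- **Bystanders:** the bare bobbins, the E-core and the green and purple parts look unmoved. In the last top view the arm hid the cream bobbin and the green part. The side view shows both standing, but I have no earlier close-up from that angle to measure against.

What went wrong or disagreed:
- **Missed grasp:** the first try at the small one failed because I lifted before the fingers had closed. A re-measurement showed it undisturbed, and the second try held.
- **Tool tilt:** the tool's tilt crept up to 0.078 rad over the moves, with no visible effect on the placings.
- **Large cradle position:** one oblique wrist view put its centre 7 mm from the other two estimates, which agreed with each other to 2 mm, so I used those.

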